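# Hang a spare hook in the tea counter's accessory rail

### The job

Take the spare hook hanger off the carton, feed its foot into the open end of the slotted rail with the hook hanging down the rail's front (robot) side, and slide it along until its foot butts against the stop block clamped in the slot. Press it firmly home there for about half a second with a push of about 10 N, then let go of it and leave it touching the stop; go slowly and gently: no hard knocks on the rail (60 N at most), and once the foot is in the channel never load rail or stop with more than 25 N, and leave the things around it where they stand.

Things in the scene. Friction and masses are not known exactly. Their poses are not given: they have to be found in the camera images.
- rail: Fixed aluminium channel, slot up, 360 long, 37 wide, top 90 mm above the counter. Origin: on the counter under its middle; x across (front = -x, robot side), y along from the open end (y = -180) to the cap (+180), z up. Inside: floor 75 mm above the counter, 31 wide, 11 high under two 4 mm lips, slot 14 wide. A hanger in use stays at y = +148. A stop block is clamped between; its place is not measured.
- rail_mouth (a point): Middle of the channel's open end, at floor height (75 mm above the counter), axes as the rail. Outside it the floor runs on 40 mm (to y = -40 of this point) as an open-topped entry sill, between low side guides (tops 10 mm above the floor) that widen outwards from 31 to 39 mm, so a foot can be set down there and pushed in.
- stop_pin (a joint): Brass pin in the face of the dark steel stop block (round black clamp screw, 8 mm above the rail top). Face anywhere from 175 to 240 mm past the mouth: find it by feel. The pin stands 4 mm out towards the mouth: 0 = out, 0.004 m = flush, a foot touches the block. Its spring (0.1 N) is too weak to feel or to move the hanger. The block is rigid.
- hanger_grip (a point): Middle of the loose hanger's upright black grip tab, 12 mm thick (x), 30 long (y), 47 high (z, up); 47 mm above the underside of its steel foot and over the foot's centre. Foot: 28 wide (x), 52 long (y, the way it slides), round ends, 8.5 thick with 4 plastic glides under it; neck 9 thick, 22 long. About 120 g. It waits on a carton. On the channel floor this point is 122 mm above the counter.
- hanger_hook (a point): Bottom of the hanger's 6 mm wire hook, 48 mm to -x of the grip point and 82 mm below it (35 mm below the foot). The hook hangs from an arm (18 to 23 mm above the foot's underside) going to -x, wire 34 mm from the centre, reaching out to 64 mm. With the hanger's axes parallel to the rail's, the hook hangs down the rail's front.
- carton: Fixed cardboard carton 100 x 100 x 60 mm high on which the hanger waits; origin under its middle, on the counter.
- glass_cup: Loose grey cup, 60 mm across, 85 mm high; origin at the middle of its underside. Leave alone.
- sugar_jar: Loose clear jar with a steel lid, 72 mm across, 85 mm high; origin at the middle of its underside. Leave alone.
- tea_tin: Loose dark tin, 76 mm across, 95 mm high; origin at the middle of its underside. Leave alone.
- milk_jug: Loose steel mug-shaped jug, 72 mm across, 90 mm high; origin at the middle of its underside. Leave alone.
- spoon: Loose spoon lying behind the carton; origin under its middle. Leave alone.
- water: Loose water bottle, 60 mm across, 190 mm high; origin at the middle of its underside. Leave alone.
Not all that is in view belongs to the job. Leave any purple look-alike of the part that bears hanger_grip alone.

How it is judged:
By the outcome, as a careful person would: the job done as asked, in the order asked, and still so for the second after the job is handed in, with the robot touching nothing.
It also fails if it takes over 69 s, if anything falls off the work surface, if the arm or the gripper's body presses on something with over 40 N, if the wrist force passes 120 N, or if a joint passes its speed limit or range.

### The arm

A 6-joint arm with a two-finger parallel gripper is mounted at the origin on the work surface. World frame = base frame: x ahead of the robot, y to its left, z up, the work surface at z = 0. Lengths are in mm, angles in degrees, forces in N, time in s.
With the tool pointing down it reaches from about 300 to 850 mm from the base axis. Payload 4.2 kg.
Tool frame: the origin (TCP) lies midway between the tips of the shut fingers; the grasp point (between the pads) lies 19 mm behind it (env.grip_point_offset is the distance from the TCP to the grasp point, in mm); z points along the fingers, x is the direction in which the jaws open and shut, and the axes are right-handed (so a half turn about z gives the same grasp; the last joint's range is limited). The gripper opens to 91 mm and grips with 3 to 60 N. Pads are 32 mm wide; open, the fingers measure 118 mm over their backs; the gripper's body (76 mm by 178 mm) begins 60 mm behind the grasp point.
Start: joints at [61.994, 18.312, 89.639, -0, 72.044, -1.146], TCP at [259.799, 512.979, 213.976] pointing down, gripper open.
Joint ranges: [-177.97, 177.97], [-48.28, 115.42], [12.27, 149.76], [-77.06, 257.06], [2.81, 150.46], [-146.56, 146.56]. Speed limits (degrees/s): [147.25, 147.25, 180, 180, 180, 180].

### API

Orientations are given as [roll, pitch, yaw] about the fixed x, y, z axes, in that order (R = Rz(yaw) Ry(pitch) Rx(roll)).
In Python, from workcell import env gives the robot as it stands.
- The arm moves only by the shell command python3 -m pendant 'ROWS' [FORCE]. ROWS is JSON, a list of rows, each an object with "xyz": the shift along the tool's x, y, z in m, a list of three; "roll": the turn about the tool's z in degrees; "jaw": the closure, from 0 (fully open) to 1 (shut). A call has exactly 8 rows; each row is the pose to reach, as a shift and turn from the pose commanded when the call began, along the tool's axes at that moment; what a row does not reach only later rows make up. A row lasts 1/8 s, in which the tool goes at most 62.5 mm and 10.7 degrees, less where a joint would pass 70% of its speed; a pose out of reach is approached as far as the arm can. A call with a gripper value outside its range is refused whole. The fingers move at their own pace and stop on an object; FORCE is the grip in N (left out, the last holds). Time passes only in rows, so rows that repeat a pose let the fingers close, or fill a call up. It gives the time, the measured TCP pose, the force and the opening at its end, in the units of the state.
- env.state(): the state, without advancing time (a new reading comes with each control period).
- env.grab_frame(name): name is "scene" or "top" or "wrist"; returns (picture, depth): 384x512x3 uint8, blue, green, red; 384x512 float32, mm along the optical axis (not along the pixel's ray), 0 where there is no reading.
- env.camera_params(name): a dict with "camera_matrix" (3x3 intrinsics, pixels), "cam_to_world" (4x4, takes a point from camera to world coordinates); the wrist camera has in their place "hand_eye" (4x4, takes a point from camera to tool coordinates, whose origin is the TCP and whose axes are the tool frame's). Camera axes: x right, y up, looking along -z (the intrinsics and any distortion apply to the point x, -y, -z); pixel columns grow to the right and rows downward; lengths in mm; the calibration is good to about 2 mm. The wrist camera is an equidistant fisheye: a pixel r from the principal point sees the ray r / f radians off the axis. A picture is of the moment at which its call begins: read the wrist's pose just before it. camera_params takes no time and is no camera call.
- env.job_done(): hands the job in, once; it reports no verdict.
The state is a dict: "time_s": time; "qpos": joint angles; "qvel": joint speeds; "effort": joint torques, N m; "ee_pos": TCP position; "ee_rot": TCP orientation; "force": force on the tool from outside, world axes, zero at the start; "torque": the same for the moment, N m; "gripper_width": finger opening in mm.
Only numpy, scipy, OpenCV 4.12 (cv2) and the standard library are available. Lean on these libraries where they do the work, as an engineer would, in place of code of your own. Each camera call takes 0.05 s, during which the arm holds its last target. There are 200 camera calls.

## Working session

There is one attempt and no reset: what is moved stays moved. The work goes in short steps, Python scripts to look and compute and a shell command to move; the robot and the scene stay as the last step left them, time stands still between calls to the robot, and variables do not carry over. Pictures are saved under pics/ and viewed, about 8 in all and at most 12, crops included, and the job is handed in when it is done.

```bash
mkdir -p pics; ls; cat > h.py <<'E'
import numpy as np, cv2
from workcell import env
def grab(n):
    s=env.state(); im,d=env.grab_frame(n); return im.copy(),d.copy(),s
def pts(n,d):
    p=env.camera_params(n);K=np.array(p["camera_matrix"]);T=np.array(p["cam_to_world"])
    v,u=np.mgrid[:d.shape[0],:d.shape[1]]
    x=(u-K[0,2])/K[0,0]*d;y=(v-K[1,2])/K[1,1]*d
    P=np.stack([x,-y,-d,np.ones_like(d)],-1)@T.T
    return P[...,:3]
E
python3 - <<'E'
from h import *
for n in("scene","top"):
    im,d,s=grab(n); np.savez(f"{n}.npz",im=im,d=d); print(n,{k:(np.round(v,3).tolist() if not isinstance(v,str) else v) for k,v in env.camera_params(n).items()})
    cv2.imwrite(f"pics/{n}0.png",cv2.resize(im,(800,600)))
print(s); print(env.camera_params("wrist"))
E
```

```text
pics
scene {'camera_matrix': [[395.866, 0.0, 254.655], [0.0, 395.866, 192.34], [0.0, 0.0, 1.0]], 'cam_to_world': [[-0.874, -0.356, 0.332, 990.167], [0.486, -0.636, 0.6, 843.393], [-0.003, 0.685, 0.728, 1040.072], [0.0, 0.0, 0.0, 1.0]]}
top {'camera_matrix': [[373.713, 0.0, 261.708], [0.0, 373.713, 194.777], [0.0, 0.0, 1.0]], 'cam_to_world': [[-0.074, 0.972, -0.221, 337.861], [-0.997, -0.072, 0.017, 41.662], [0.001, 0.222, 0.975, 1107.02], [0.0, 0.0, 0.0, 1.0]]}
{'time_s': 0.05, 'qpos': array([ 6.19924146e+01,  1.83502359e+01,  8.97064630e+01, -2.75476512e-04,
        7.20444844e+01, -1.14462412e+00]), 'qvel': array([ 0.01215809, -0.04396041, -0.03289507,  0.00473932, -0.03189774,
        0.0034757 ]), 'effort': array([ 1.58218886e-04, -4.13719475e+01, -2.32779837e+01,  7.31035159e-02,
        4.20890737e-02, -4.44827458e-05]), 'ee_pos': array([259.56683962, 512.5046077 , 213.13399212]), 'ee_rot': array([-1.79998241e+02,  1.01168373e-01,  6.31371254e+01]), 'force': array([0.71740281, 0.46426188, 0.51270149]), 'torque': array([ 0.00163495, -0.0071706 ,  0.00832412]), 'gripper_width': 91.03459318378546}
{'camera_matrix': array([[297.31863964,   0.        , 257.42723388],
       [  0.        , 297.31863964, 189.60109936],
       [  0.        ,   0.        ,   1.        ]]), 'hand_eye': array([[ 9.99999775e-01,  5.20081799e-04,  4.23243972e-04,
         1.08543408e+00],
       [ 6.07289173e-04, -9.70070682e-01, -2.42821960e-01,
        -6.86638863e+01],
       [ 2.84289287e-04,  2.42822162e-01, -9.70070779e-01,
        -1.70329858e+02],
       [ 0.00000000e+00,  0.00000000e+00,  0.00000000e+00,
         1.00000000e+00]])}
```

View pics/scene0.png

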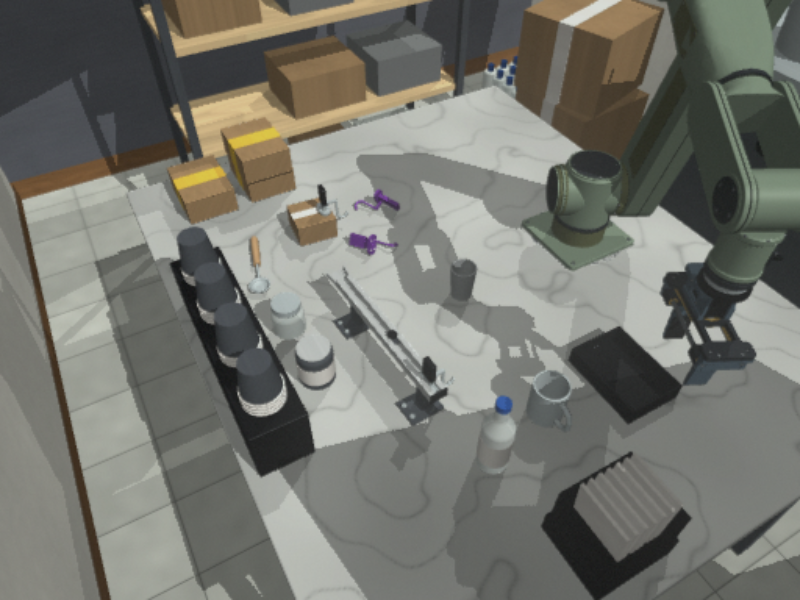

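View pics/top0.png

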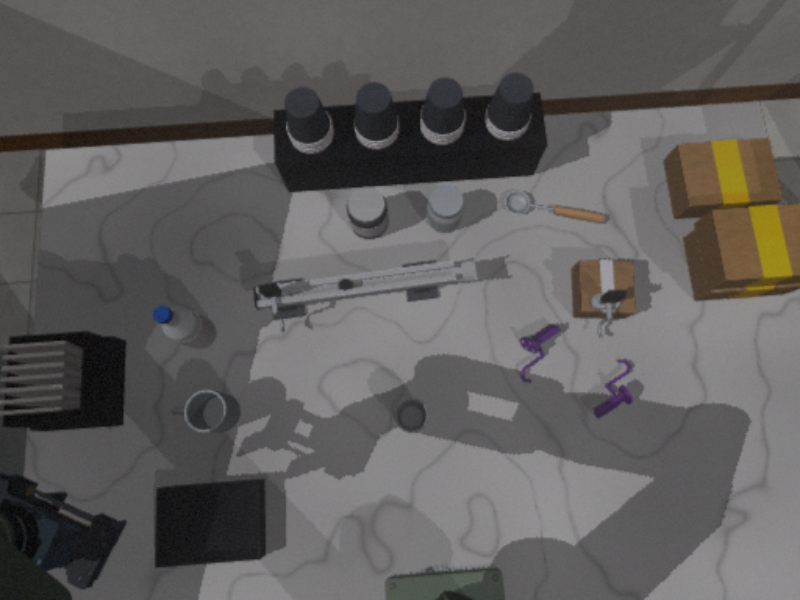

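The candidates, in top-picture pixels, are the grey hanger with black tab on the carton (606,297), the purple look-alikes (540,340) and (615,392), and the hanger already in use at the cap (268,292). I choose the one on the carton. The open end of the rail is at (505,266), and the clamp screw is at about (346,284).

```bash
cat > m.py <<'E'
from h import *
def line(P):
    c=P.mean(0);w=np.linalg.svd(P-c,full_matrices=False)[2][0];return c,w
for n in("scene","top"):
    z=np.load(n+".npz");im,d=z["im"],z["d"];P=pts(n,d);ok=d>0
    X,Y,Z=P[...,0],P[...,1],P[...,2]
    cnt=ok&(X>300)&(X<450)&(Y>-50)&(Y<50); print(n,"counter z",np.median(Z[cnt]))
    r=ok&(Z>84)&(Z<93)&(X>440)&(X<640)&(Y>-170)&(Y<330)
    _,L,st,ce=cv2.connectedComponentsWithStats(r.astype(np.uint8));
    for i in np.argsort(-st[1:,4])[:4]+1:
        q=P[L==i][:,:2].astype(float); c,w=line(q);t=(q-c)@w;print(" z84-93",len(q),c.round(),w.round(4),(c+w*t.min()).round(1),(c+w*t.max()).round(1))
    c_=ok&(Z>54)&(Z<65)&(X>420)&(X<640)&(Y<-140)&(Y>-400)
    q=P[c_];print(" carton top",len(q),np.median(q[:,2]),cv2.minAreaRect(q[:,:2].astype(np.float32)))
    t=ok&(Z>95)&(Z<125)&(X>420)&(X<640)&(Y<-140)&(Y>-400)
    q=P[t];print(" tab",len(q),q.mean(0).round(1),q.max(0).round(1),cv2.minAreaRect(q[:,:2].astype(np.float32)))
top=np.load("top.npz")["im"];sc=np.load("scene.npz")["im"]
a=cv2.resize(top[155:225,350:420],(400,400),interpolation=2);b=cv2.resize(sc[112:162,175:225],(400,400),interpolation=2)
c=cv2.resize(top[155:205,155:335],(800,222),interpolation=2)
cv2.imwrite("pics/crop1.png",np.clip(np.vstack([np.hstack([a,b])[:370],c])*1.3,0,255))
E
python3 m.py
```

```text
scene counter z -0.8739463368117413
 z84-93 674 [617. 142.] [-0.0413  0.9991] [624.9 -61.6] [609.8 304.9]
 z84-93 3 [611. -80.] [0.1213 0.9926] [610.7 -85.7] [612.  -75.1]
 z84-93 3 [576. 267.] [ 1.     -0.0063] [572.7 267.3] [579.6 267.3]
 z84-93 1 [582. 259.] [1. 0.] [581.7 259.3] [581.7 259.3]
 carton top 352 57.9368544183846 ((578.0322265625, -341.3362121582031), (103.39594268798828, 117.86007690429688), 84.30351257324219)
 tab 30 [ 558.  -324.2  110. ] [ 562.3 -313.1  124.4] ((555.4867553710938, -329.9412536621094), (33.334754943847656, 12.161782264709473), 85.59346008300781)
top counter z 0.8253517616797126
 z84-93 902 [615. 104.] [-0.0562  0.9984] [624.3 -64.7] [605.9 262.2]
 z84-93 73 [598. 287.] [-0.7392 -0.6735] [616.7 304.3] [583.7 274.3]
 z84-93 11 [609. -87.] [-0.0635 -0.998 ] [610.  -77.1] [608.7 -96.9]
 z84-93 2 [571. 261.] [-0.6284  0.7779] [571.8 259.9] [569.4 262.9]
 carton top 958 60.633231849604954 ((575.9445190429688, -343.4753723144531), (101.15699005126953, 118.9146728515625), 84.83039093017578)
 tab 42 [ 550.7 -329.1  111.5] [ 560.6 -318.5  124.6] ((549.6494140625, -331.8975830078125), (30.834856033325195, 10.261292457580566), 64.97306060791016)[ WARN:0@0.689] global loadsave.cpp:1063 imwrite_ Unsupported depth image for selected encoder is fallbacked to CV_8U.
```

View pics/crop1.png

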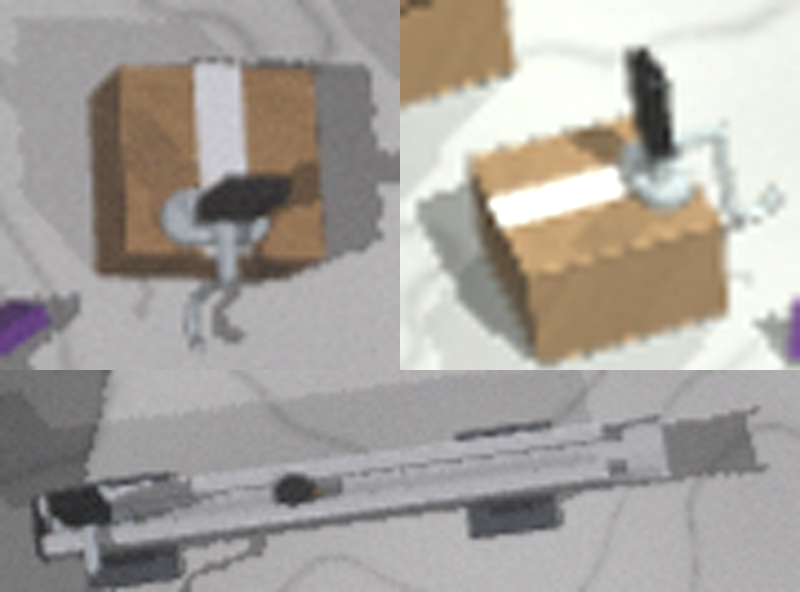

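The crop confirms the choice: a grey foot, black upright tab and wire hook on the carton, with the hook towards the robot. The lower strip shows the rail, with its sill at the right, the screw at (295,488) and the in-use hanger at the left. I'll move over the carton with yaw turned to about 0.

```bash
python3 -m pendant '[{"xyz":[-0.03,0.03,-0.03],"roll":0,"jaw":0},{"xyz":[-0.065,0.067,-0.03],"roll":0,"jaw":0},{"xyz":[-0.105,0.108,-0.03],"roll":0,"jaw":0},{"xyz":[-0.145,0.149,-0.03],"roll":0,"jaw":0},{"xyz":[-0.185,0.19,-0.03],"roll":0,"jaw":0},{"xyz":[-0.225,0.231,-0.03],"roll":0,"jaw":0},{"xyz":[-0.265,0.272,-0.03],"roll":0,"jaw":0},{"xyz":[-0.305,0.313,-0.03],"roll":0,"jaw":0}]'
python3 -m pendant '[{"xyz":[-0.04,0.041,0],"roll":8,"jaw":0},{"xyz":[-0.08,0.082,0],"roll":16,"jaw":0},{"xyz":[-0.12,0.123,0],"roll":24,"jaw":0},{"xyz":[-0.16,0.165,0],"roll":32,"jaw":0},{"xyz":[-0.2,0.206,0],"roll":40,"jaw":0},{"xyz":[-0.24,0.247,0],"roll":48,"jaw":0},{"xyz":[-0.275,0.285,0.005],"roll":56,"jaw":0},{"xyz":[-0.309,0.318,0.01],"roll":63,"jaw":0}]'
```

```text
time_s: 1.1
ee_pos: [401.3, 97.7, 243.8]
ee_rot: [180.0, -0.0, 63.2]
force: [0.5, 0.1, -0.3]
gripper_width: 91.0
time_s: 2.1
ee_pos: [545.6, -321.6, 233.1]
ee_rot: [-180.0, 0.0, -0.1]
force: [-0.1, -0.1, 0.0]
gripper_width: 91.1
```

```bash
cat >> h.py <<'E'
from scipy.spatial.transform import Rotation as Ro
def wpts(d,s):
    p=env.camera_params("wrist");K=p["camera_matrix"]
    v,u=np.mgrid[:d.shape[0],:d.shape[1]]
    a=(u-K[0,2])/K[0,0];b=(v-K[1,2])/K[1,1];th=np.hypot(a,b)+1e-9;k=np.tan(np.minimum(th,1.5))/th
    P=np.stack([a*k*d,-b*k*d,-d,np.ones_like(d)],-1)@p["hand_eye"].T
    return P[...,:3]@Ro.from_euler("xyz",s["ee_rot"],degrees=True).as_matrix().T+s["ee_pos"]
E
python3 - <<'E'
from h import *
im,d,s=grab("wrist");np.savez("w1.npz",im=im,d=d);P=wpts(d,s)
Z=P[...,2];ok=(d>0)&(P[...,1]<-260)&(P[...,1]>-400)&(P[...,0]>480)&(P[...,0]<620)
q=P[ok&(abs(Z-60)<4)];print("carton",len(q),np.median(q[:,2]),cv2.minAreaRect(q[:,:2].astype(np.float32)))
for lo,hi in((118,124),(124,128),(128,134),(134,140)):
    q=P[ok&(Z>lo)&(Z<hi)]
    if len(q)>5: print(lo,len(q),q.mean(0).round(1),cv2.minAreaRect(q[:,:2].astype(np.float32)))
print(s["ee_pos"],s["ee_rot"])
cv2.imwrite("pics/w1.png",cv2.resize(im,(800,600)))
E
```

```text
carton 4569 59.643788362331605 ((569.0380859375, -342.51171875), (104.41458892822266, 103.29168701171875), 88.92269897460938)
118 23 [ 552.8 -320.3  121. ] ((549.6243896484375, -325.7131042480469), (22.808332443237305, 8.891305923461914), 55.88132095336914)
124 37 [ 553.1 -329.7  127.1] ((553.3814697265625, -332.9659423828125), (29.98073387145996, 12.037458419799805), 84.6958999633789)
128 336 [ 553.4 -332.3  129.3] ((553.3995971679688, -332.545166015625), (29.77324104309082, 11.660914421081543), 83.99922180175781)
[ 545.58396068 -321.64367671  233.10037963] [-1.79960106e+02  3.38170650e-02 -1.27351270e-01]
```

View pics/w1.png

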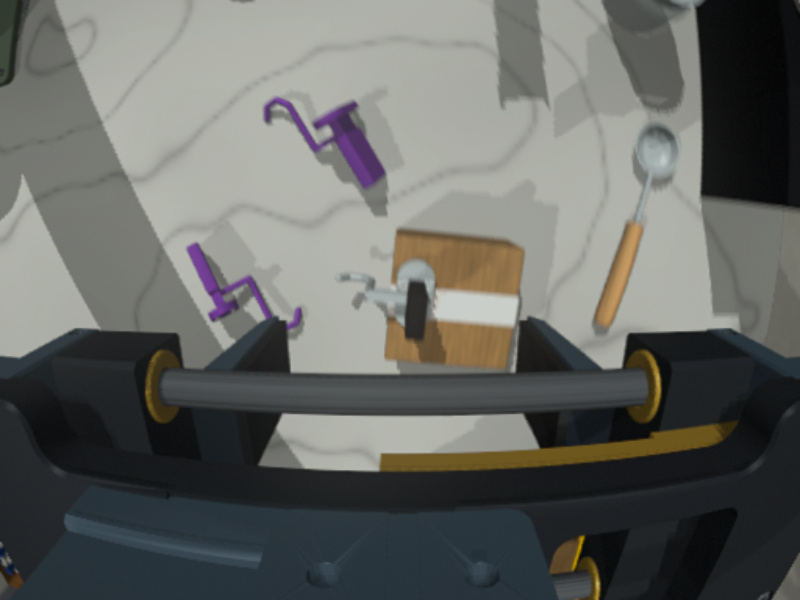

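The wrist picture shows the black tab at (415,308) on the carton, purple parts at (345,145) and (240,290), and the spoon to the right. The tab centre is (553.4, -332.5), its top is at z=130 as it should be, and its yaw is about -6°. Next I descend and grip.

```bash
python3 -m pendant '[{"xyz":[0.0078,0.0109,0.02],"roll":6,"jaw":0.3},{"xyz":[0.0078,0.0109,0.05],"roll":6,"jaw":0.4},{"xyz":[0.0078,0.0109,0.08],"roll":6,"jaw":0.4},{"xyz":[0.0078,0.0109,0.105],"roll":6,"jaw":0.4},{"xyz":[0.0078,0.0109,0.125],"roll":6,"jaw":0.4},{"xyz":[0.0078,0.0109,0.137],"roll":6,"jaw":0.4},{"xyz":[0.0078,0.0109,0.142],"roll":6,"jaw":0.4},{"xyz":[0.0078,0.0109,0.142],"roll":6,"jaw":0.5}]' 30
python3 -m pendant '[{"xyz":[0,0,0],"roll":0,"jaw":0.65},{"xyz":[0,0,0],"roll":0,"jaw":0.75},{"xyz":[0,0,0],"roll":0,"jaw":0.82},{"xyz":[0,0,0],"roll":0,"jaw":0.88},{"xyz":[0,0,0],"roll":0,"jaw":0.95},{"xyz":[0,0,0],"roll":0,"jaw":1},{"xyz":[0,0,0],"roll":0,"jaw":1},{"xyz":[0,0,0],"roll":0,"jaw":1}]' 30
```

```text
time_s: 3.15
ee_pos: [553.3, -330.8, 92.1]
ee_rot: [180.0, -0.0, -5.9]
force: [0.8, 0.8, 0.2]
gripper_width: 47.5
time_s: 4.15
ee_pos: [553.2, -330.8, 92.1]
ee_rot: [180.0, -0.0, -5.9]
force: [-0.3, -0.8, 1.3]
gripper_width: 11.8
```

```bash
python3 -m pendant '[{"xyz":[0,0,-0.005],"roll":0,"jaw":1},{"xyz":[0,0,-0.015],"roll":0,"jaw":1},{"xyz":[0,0,-0.03],"roll":0,"jaw":1},{"xyz":[0,0,-0.045],"roll":0,"jaw":1},{"xyz":[0,0,-0.06],"roll":0,"jaw":1},{"xyz":[0,0,-0.07],"roll":0,"jaw":1},{"xyz":[0.002,-0.008,-0.075],"roll":0,"jaw":1},{"xyz":[0.006,-0.02,-0.075],"roll":0,"jaw":1}]'
python3 -m pendant '[{"xyz":[0.006,-0.02,0],"roll":0,"jaw":1},{"xyz":[0.012,-0.04,0],"roll":-2,"jaw":1},{"xyz":[0.018,-0.06,0],"roll":-4,"jaw":1},{"xyz":[0.024,-0.08,0],"roll":-6,"jaw":1},{"xyz":[0.03,-0.1,0],"roll":-8,"jaw":1},{"xyz":[0.035,-0.115,0],"roll":-9,"jaw":1},{"xyz":[0.038,-0.125,0],"roll":-9,"jaw":1},{"xyz":[0.038,-0.125,0],"roll":-9,"jaw":1}]'
python3 - <<'E'
from h import *
im,d,s=grab("wrist");np.savez("w2.npz",im=im,d=d,p=s["ee_pos"],r=s["ee_rot"]);print(s["ee_pos"],s["ee_rot"],s["force"])
cv2.imwrite("pics/w2.png",cv2.resize(im,(800,600)))
P=wpts(d,s);X,Y,Z=[P[...,i] for i in range(3)];ok=(d>0)&(X>560)&(X<680)
for y in range(-120,40,10):
    m=ok&(abs(Y-y)<2)&(abs(X-618)<45)
    a=m&(Z>82)&(Z<95)
    g=m&(Z>70)&(Z<80)
    f=lambda m:(m.sum(),X[m].min().round(1),X[m].max().round(1),np.median(Z[m]).round(1)) if m.sum()>2 else 0
    print(y,"top",f(a),"floor",f(g))
E
```

```text
time_s: 5.15
ee_pos: [561.3, -310.9, 167.1]
ee_rot: [-180.0, -0.0, -5.9]
force: [-0.8, -0.2, -2.0]
gripper_width: 12.0
time_s: 6.15
ee_pos: [612.0, -190.5, 166.9]
ee_rot: [180.0, 0.0, 3.2]
force: [0.4, -0.9, -0.8]
gripper_width: 11.7
[ 611.95935747 -190.47288493  166.90078822] [1.79994180e+02 2.05317858e-03 3.19014904e+00] [ 0.4204117  -0.91249995 -0.75260502]
-120 top 0 floor 0
-110 top 0 floor 0
-100 top (np.int64(19), np.float64(606.6), np.float64(650.4), np.float64(84.6)) floor (np.int64(180), np.float64(610.8), np.float64(651.8), np.float64(74.5))
-90 top (np.int64(36), np.float64(607.6), np.float64(650.4), np.float64(84.4)) floor (np.int64(193), np.float64(610.3), np.float64(647.4), np.float64(74.5))
-80 top (np.int64(33), np.float64(607.9), np.float64(648.7), np.float64(84.3)) floor (np.int64(177), np.float64(610.7), np.float64(646.0), np.float64(74.6))
-70 top (np.int64(34), np.float64(608.2), np.float64(646.6), np.float64(84.7)) floor (np.int64(170), np.float64(610.9), np.float64(644.4), np.float64(74.7))
-60 top (np.int64(130), np.float64(608.4), np.float64(645.2), np.float
[... 169 characters left out ...]
loor (np.int64(66), np.float64(620.4), np.float64(633.9), np.float64(74.5))
-40 top (np.int64(120), np.float64(606.5), np.float64(643.6), np.float64(89.5)) floor (np.int64(66), np.float64(619.9), np.float64(633.4), np.float64(74.6))
-30 top (np.int64(119), np.float64(606.0), np.float64(643.1), np.float64(89.4)) floor (np.int64(59), np.float64(619.5), np.float64(633.0), np.float64(74.4))
-20 top (np.int64(116), np.float64(605.5), np.float64(642.1), np.float64(89.3)) floor (np.int64(63), np.float64(618.1), np.float64(631.7), np.float64(74.6))
-10 top 0 floor (np.int64(23), np.float64(617.8), np.float64(631.3), np.float64(74.3))
0 top 0 floor 0
10 top 0 floor 0
20 top 0 floor 0
30 top 0 floor 0
```

View pics/w2.png

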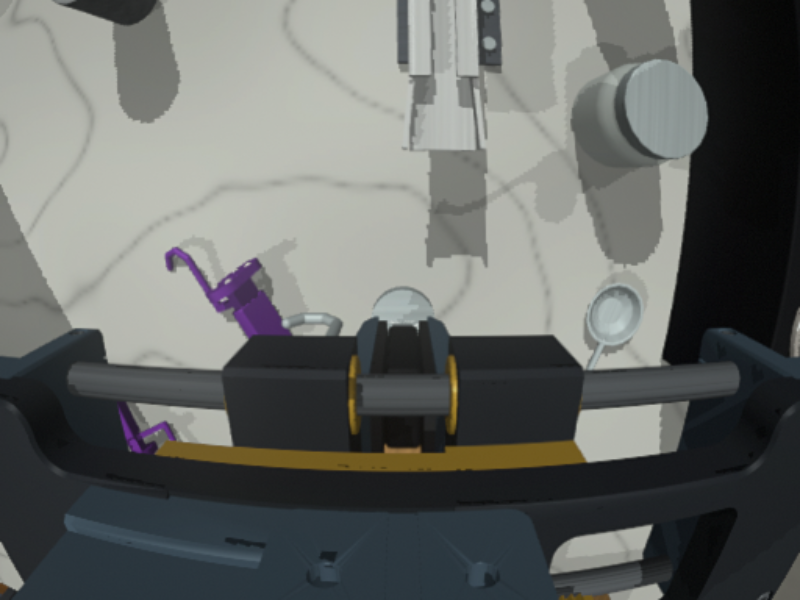

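The wrist picture shows the foot held at (403,302), the sill entry at (445,148) and the rail lips beginning at row 75. The slot floor lies between columns 432 and 457. I'll fit the rail axis and check the foot's pose in the hand with the same picture.

```bash
python3 - <<'E'
from h import *
z=np.load("w2.npz");s=dict(ee_pos=z["p"],ee_rot=z["r"]);d=z["d"];P=wpts(d,s);X,Y,Z=[P[...,i] for i in range(3)];ok=(d>0)&(abs(X-625)<40)
L=[]
for y in range(-56,-12,2):
    f=ok&(abs(Y-y)<1.5)&(Z>70)&(Z<80); t=ok&(abs(Y-y)<1.5)&(Z>86)&(Z<93)
    # slot: inner lip edges
    xl=X[t&(X<626)].max() if (t&(X<626)).any() else np.nan; xr=X[t&(X>626)].min() if (t&(X>626)).any() else np.nan
    fl=X[f]; L.append((y,(fl.min()+fl.max())/2,(xl+xr)/2,(X[t].min()+X[t].max())/2 if t.any() else np.nan))
L=np.array(L)
for k in(1,2,3):
    g=~np.isnan(L[:,k]);p=np.polyfit(L[g,0],L[g,k],1);print(k,"slope deg",np.degrees(np.arctan(p[0])).round(2),"x at -60",np.polyval(p,-60).round(2),"at -20",np.polyval(p,-20).round(2))
t=ok&(Z>87.5)&(Z<92);print("lip start y",np.sort(Y[t])[:20].round(1),"sill end",np.percentile(Y[ok&(abs(Z-74.5)<2)],[0,.5,1]).round(1))
# top camera slot/rail axis
q=np.load("top.npz");D=q["d"];im=q["im"];T=pts("top",D);m=(D>0)&(T[...,2]>86)&(T[...,2]<94)&(abs(T[...,0]-615)<40)
R=[]
for y in range(-50,240,10):
    a=m&(abs(T[...,1]-y)<4)
    if a.sum()>3: R.append((y,(T[...,0][a].min()+T[...,0][a].max())/2))
R=np.array(R);p=np.polyfit(R[:,0],R[:,1],1);r=R[:,1]-np.polyval(p,R[:,0]);g=abs(r)<2.5;p=np.polyfit(R[g,0],R[g,1],1);print("top deg",np.degrees(np.arctan(p[0])),np.polyval(p,-60),g.sum(),len(g))
# foot
f=(d>0)&(Z>130)&(Z<150)&(Y>-185)&(Y<-140)&(abs(X-612)<30)
print("foot",f.sum(),X[f].min(),X[f].max(),Y[f].max(),np.median(Z[f]))
for y in range(-178,-160,2):
    a=f&(abs(Y-y)<1)
    if a.sum()>3: print(y,((X[a].min()+X[a].max())/2).round(1),(X[a].max()-X[a].min()).round(1),np.median(Z[a]).round(1))
E
```

```text
1 slope deg -4.12 x at -60 627.93 at -20 625.04
2 slope deg -4.14 x at -60 626.6 at -20 623.7
3 slope deg 5.73 x at -60 623.74 at -20 627.76
lip start y [-62.7 -62.6 -62.5 -62.4 -62.4 -62.2 -62.2 -62.2 -62.1 -62.1 -62.  -61.9
 -61.9 -61.8 -61.8 -61.8 -61.5 -61.5 -61.4 -61.3] sill end [-101.9 -101.6 -101.1]
top deg -3.7263975159625655 627.0034815814132 29 29
foot 757 597.8852241122273 624.633986187563 -166.49506999244187 142.67922901196368
-178 611.3 26.7 142.7
-176 611.3 26.5 142.8
-174 611.5 25.3 142.8
-172 611.4 23.2 142.7
-170 611.2 19.5 142.5
-168 611.5 14.5 142.3
-166 611.0 5.5 139.7
```

The rail yaw is about +3.9° and the mouth is at (627.2, -62). The foot sits 1.9 mm behind and 0.4 mm to +x of the TCP, with its underside about 32.5 mm below the TCP. I'll carry it over the sill and lower it to just above the floor.

```bash
python3 -m pendant '[{"xyz":[0.003,-0.01,0],"roll":-0.7,"jaw":1},{"xyz":[0.007,-0.027,0],"roll":-0.7,"jaw":1},{"xyz":[0.012,-0.047,0],"roll":-0.7,"jaw":1},{"xyz":[0.017,-0.065,0],"roll":-0.7,"jaw":1},{"xyz":[0.021,-0.08,0],"roll":-0.7,"jaw":1},{"xyz":[0.0225,-0.0874,0],"roll":-0.7,"jaw":1},{"xyz":[0.0225,-0.0874,0.005],"roll":-0.7,"jaw":1},{"xyz":[0.0225,-0.0874,0.015],"roll":-0.7,"jaw":1}]'
python3 -m pendant '[{"xyz":[0,0,0.01],"roll":0,"jaw":1},{"xyz":[0,0,0.02],"roll":0,"jaw":1},{"xyz":[0,0,0.028],"roll":0,"jaw":1},{"xyz":[0,0,0.033],"roll":0,"jaw":1},{"xyz":[0,0,0.036],"roll":0,"jaw":1},{"xyz":[0,0,0.038],"roll":0,"jaw":1},{"xyz":[0,0,0.038],"roll":0,"jaw":1},{"xyz":[0,0,0.038],"roll":0,"jaw":1}]'
python3 - <<'E'
from h import *
im,d,s=grab("wrist");np.savez("w3.npz",im=im,d=d,p=s["ee_pos"],r=s["ee_rot"]);print(s["ee_pos"],s["ee_rot"],s["force"])
P=wpts(d,s);X,Y,Z=[P[...,i] for i in range(3)];ok=(d>0)&(abs(X-626)<40)
f=ok&(Z>83.5)&(Z<92)&(Y<-70)
print("near",[ (y,[(X[a].min().round(1),X[a].max().round(1),a.sum(),np.median(Z[a]).round(1)) for a in [f&(abs(Y-y)<1.2)&(abs(X-629)<15)] if a.sum()>2]) for y in range(-100,-70,4)])
for y in range(-55,60,15):
    t=ok&(abs(Y-y)<2)&(Z>70)&(Z<78); u=ok&(abs(Y-y)<2)&(Z>86)&(Z<93)
    print(y,*[((X[a].min()+X[a].max())/2).round(2) if a.sum()>4 else None for a in(t,u)])
cv2.imwrite("pics/w3.png",cv2.resize(im[0:260,140:400],(700,600),interpolation=cv2.INTER_CUBIC))
E
```

```text
time_s: 7.2
ee_pos: [629.5, -103.0, 151.7]
ee_rot: [180.0, -0.0, 3.8]
force: [1.0, 0.3, -0.8]
gripper_width: 12.0
time_s: 8.2
ee_pos: [629.5, -102.5, 114.2]
ee_rot: [180.0, -0.0, 3.8]
force: [1.7, 1.2, -1.3]
gripper_width: 11.8
[ 629.54616498 -102.50446677  114.22270876] [ 1.79996364e+02 -3.15188400e-02  3.84419039e+00] [ 1.70252485  1.20593522 -1.273939  ]
near [(-100, []), (-96, [(np.float64(622.6), np.float64(635.8), np.int64(8), np.float64(90.0))]), (-92, [(np.float64(615.4), np.float64(638.8), np.int64(91), np.float64(89.9))]), (-88, [(np.float64(615.7), np.float64(642.0), np.int64(134), np.float64(90.0))]), (-84, [(np.float64(617.2), np.float64(640.4), np.int64(120), np.float64(89.8))]), (-80, [(np.float64(621.0), np.float64(636.6), np.int64(95), np.float64(89.4))]), (-76, []), (-72, [])]
-55 626.06 626.07
-40 625.06 625.01
-25 624.43 624.03
-10 623.1 623.48
5 622.08 622.12
20 621.05 621.38
35 620.42 620.47
50 619.17 632.86
```

View pics/w3.png

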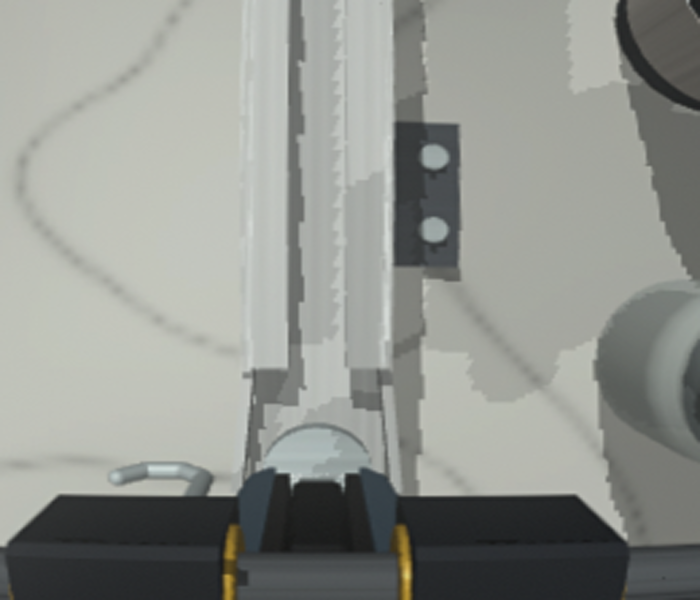

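The foot is over the sill between the guides, with its front arc at (315,430) and the lips starting at row 372. In this picture it sits about 0.8 mm to +x of the slot axis, and the rail yaw refines to about 3.65°. I correct that, lower it to just above the floor, and take a force baseline.

```bash
python3 -m pendant '[{"xyz":[-0.0008,0,0.001],"roll":0.2,"jaw":1},{"xyz":[-0.0008,0,0.0025],"roll":0.2,"jaw":1},{"xyz":[-0.0008,0,0.004],"roll":0.2,"jaw":1},{"xyz":[-0.0008,0,0.005],"roll":0.2,"jaw":1},{"xyz":[-0.0008,0,0.0058],"roll":0.2,"jaw":1},{"xyz":[-0.0008,0,0.0062],"roll":0.2,"jaw":1},{"xyz":[-0.0008,0,0.0062],"roll":0.2,"jaw":1},{"xyz":[-0.0008,0,0.0062],"roll":0.2,"jaw":1}]'
python3 -m pendant '[{"xyz":[0,-0.001,0],"roll":0,"jaw":1},{"xyz":[0,-0.003,0],"roll":0,"jaw":1},{"xyz":[0,-0.006,0],"roll":0,"jaw":1},{"xyz":[0,-0.009,0],"roll":0,"jaw":1},{"xyz":[0,-0.012,0],"roll":0,"jaw":1},{"xyz":[0,-0.014,0],"roll":0,"jaw":1},{"xyz":[0,-0.015,0],"roll":0,"jaw":1},{"xyz":[0,-0.015,0],"roll":0,"jaw":1}]'
```

```text
time_s: 9.25
ee_pos: [628.6, -102.5, 107.8]
ee_rot: [-180.0, -0.0, 3.6]
force: [-0.6, 0.1, -0.7]
gripper_width: 11.7
time_s: 10.25
ee_pos: [627.7, -87.5, 107.7]
ee_rot: [-180.0, -0.0, 3.6]
force: [0.3, 0.1, -1.7]
gripper_width: 11.9
```

```bash
python3 -m pendant '[{"xyz":[0,-0.002,0],"roll":0,"jaw":1},{"xyz":[0,-0.004,0],"roll":0,"jaw":1},{"xyz":[0,-0.006,0],"roll":0,"jaw":1},{"xyz":[0,-0.008,0],"roll":0,"jaw":1},{"xyz":[0,-0.01,0],"roll":0,"jaw":1},{"xyz":[0,-0.012,0],"roll":0,"jaw":1},{"xyz":[0,-0.014,0],"roll":0,"jaw":1},{"xyz":[0,-0.016,0],"roll":0,"jaw":1}]'
python3 - <<'E'
from h import *
im,d,s=grab("wrist");P=wpts(d,s);X,Y,Z=[P[...,i] for i in range(3)];ok=(d>0)&(abs(X-626)<40)
print(s["ee_pos"],s["force"],s["torque"])
A=[]
for y in range(-45,100,5):
    t=ok&(abs(Y-y)<2)&(Z>70)&(Z<78)
    if t.sum()>4: A.append((y,(X[t].min()+X[t].max())/2))
A=np.array(A);p=np.polyfit(A[:,0],A[:,1],1);print(np.degrees(np.arctan(p)).round(2)[0],np.polyval(p,[-70,0,80]).round(2),A[:,1]-np.polyval(p,A[:,0]).round(2))
E
```

```text
time_s: 11.25
ee_pos: [626.6, -71.5, 107.8]
ee_rot: [-180.0, -0.0, 3.6]
force: [0.8, 0.9, -0.5]
gripper_width: 11.3
[626.61751537 -71.45841365 107.76515604] [ 0.79587663  0.90692237 -0.49374419] [-0.02357479  0.02846193  0.01117255]
-3.75 [627.27 622.68 617.43] [-0.30571647 -0.00975663  0.06504078  0.07917628  0.09923537  0.09774226
  0.08260528  0.12319414  0.14988983  0.15257146  0.1570205  -0.1676335
 -0.17105718 -0.4802061  -0.47883952 -0.12620518 -0.10805806  0.17036337
  0.28536127  0.25589279  0.28503989  0.27424237  0.3363371  -0.37762497
 -0.38178368 -0.00708697]
```

The foot is in, with forces near zero. Sliding on.

```bash
python3 -m pendant '[{"xyz":[0,-0.003,0],"roll":-0.1,"jaw":1},{"xyz":[0,-0.008,0],"roll":-0.1,"jaw":1},{"xyz":[0,-0.013,0],"roll":-0.1,"jaw":1},{"xyz":[0,-0.018,0],"roll":-0.1,"jaw":1},{"xyz":[0,-0.023,0],"roll":-0.1,"jaw":1},{"xyz":[0,-0.028,0],"roll":-0.1,"jaw":1},{"xyz":[0,-0.033,0],"roll":-0.1,"jaw":1},{"xyz":[0,-0.038,0],"roll":-0.1,"jaw":1}]'
python3 - <<'E'
from h import *
T=pts("top",np.load("top.npz")["d"]);im=np.load("top.npz")["im"]
for r in(180,182):
  for c in range(216,236,2): print(r,c,T[r,c].round(0),im[r,c])
E
```

```text
time_s: 12.3
ee_pos: [624.2, -33.3, 107.8]
ee_rot: [-180.0, -0.0, 3.7]
force: [-0.2, 0.0, -1.8]
gripper_width: 11.7
180 216 [620. 148.  91.] [104 100 103]
180 218 [ 338.   42. 1107.] [52 47 50]
180 220 [617. 136. 101.] [48 46 48]
180 222 [617. 131. 101.] [42 43 44]
180 224 [619. 126.  90.] [60 58 58]
180 226 [623. 122.  75.] [91 89 90]
180 228 [624. 116.  71.] [94 92 91]
180 230 [622. 110.  75.] [95 91 93]
180 232 [622. 105.  74.] [120 118 120]
180 234 [621.  99.  74.] [128 126 126]
182 216 [617. 149.  84.] [89 88 85]
182 218 [613. 143.  96.] [46 44 44]
182 220 [613. 137.  94.] [46 43 43]
182 222 [612. 132.  96.] [46 46 46]
182 224 [613. 126.  91.] [43 41 41]
182 226 [615. 121.  82.] [56 73 87]
182 228 [617. 116.  75.] [78 78 77]
182 230 [616. 111.  75.] [82 80 80]
182 232 [617. 105.  70.] [117 114 116]
182 234 [616.  99.  74.] [121 120 120]
```

By the picture, the stop face is at about y=123, so contact should come at a TCP y of about 99. I slide at about 40 mm/s to y of about 78, then creep.

```bash
python3 -m pendant '[{"xyz":[0,-0.005,0],"roll":0,"jaw":1},{"xyz":[0,-0.01,0],"roll":0,"jaw":1},{"xyz":[0,-0.015,0],"roll":0,"jaw":1},{"xyz":[0,-0.02,0],"roll":0,"jaw":1},{"xyz":[0,-0.025,0],"roll":0,"jaw":1},{"xyz":[0,-0.03,0],"roll":0,"jaw":1},{"xyz":[0,-0.035,0],"roll":0,"jaw":1},{"xyz":[0,-0.04,0],"roll":0,"jaw":1}]'
python3 -m pendant '[{"xyz":[0,-0.005,0],"roll":0,"jaw":1},{"xyz":[0,-0.01,0],"roll":0,"jaw":1},{"xyz":[0,-0.015,0],"roll":0,"jaw":1},{"xyz":[0,-0.02,0],"roll":0,"jaw":1},{"xyz":[0,-0.025,0],"roll":0,"jaw":1},{"xyz":[0,-0.03,0],"roll":0,"jaw":1},{"xyz":[0,-0.035,0],"roll":0,"jaw":1},{"xyz":[0,-0.04,0],"roll":0,"jaw":1}]'
python3 -m pendant '[{"xyz":[0,-0.004,0],"roll":0,"jaw":1},{"xyz":[0,-0.008,0],"roll":0,"jaw":1},{"xyz":[0,-0.012,0],"roll":0,"jaw":1},{"xyz":[0,-0.016,0],"roll":0,"jaw":1},{"xyz":[0,-0.02,0],"roll":0,"jaw":1},{"xyz":[0,-0.024,0],"roll":0,"jaw":1},{"xyz":[0,-0.027,0],"roll":0,"jaw":1},{"xyz":[0,-0.029,0],"roll":0,"jaw":1}]'
```

```text
time_s: 13.3
ee_pos: [621.6, 6.5, 107.7]
ee_rot: [-180.0, -0.0, 3.7]
force: [0.9, 0.2, -1.1]
gripper_width: 12.0
time_s: 14.3
ee_pos: [619.0, 46.5, 107.7]
ee_rot: [-180.0, -0.0, 3.7]
force: [-0.5, -0.1, -1.5]
gripper_width: 11.7
time_s: 15.3
ee_pos: [617.1, 75.3, 107.7]
ee_rot: [-180.0, -0.0, 3.8]
force: [0.0, 0.3, -1.0]
gripper_width: 11.5
```

```bash
python3 -m pendant '[{"xyz":[0,-0.0015,0],"roll":0,"jaw":1},{"xyz":[0,-0.003,0],"roll":0,"jaw":1},{"xyz":[0,-0.0045,0],"roll":0,"jaw":1},{"xyz":[0,-0.006,0],"roll":0,"jaw":1},{"xyz":[0,-0.0075,0],"roll":0,"jaw":1},{"xyz":[0,-0.009,0],"roll":0,"jaw":1},{"xyz":[0,-0.0105,0],"roll":0,"jaw":1},{"xyz":[0,-0.011,0],"roll":0,"jaw":1}]'
python3 - <<'E'
from h import *
im,d,s=grab("wrist");P=wpts(d,s);X,Y,Z=[P[...,i] for i in range(3)]
xc=622.5-0.0645*Y
for y in range(100,150,2):
    a=(d>0)&(abs(Y-y)<1)&(abs(X-xc)<4)&(Z<112)
    if a.sum(): print(y,a.sum(),np.median(Z[a]).round(1),Z[a].max().round(1),np.median(im[a],0))
E
```

```text
time_s: 16.3
ee_pos: [616.4, 86.2, 107.8]
ee_rot: [-180.0, -0.0, 3.7]
force: [-0.6, -0.6, -0.6]
gripper_width: 11.9
100 66 84.8 110.9 [159.5 161.5 151. ]
102 35 83.6 84.7 [183. 184. 171.]
104 30 83.3 85.1 [182.5 183.  171. ]
106 35 83.4 85.1 [178. 179. 168.]
108 37 83.3 85.3 [173. 176. 165.]
110 64 78.0 85.0 [118.5 119.5 113. ]
112 31 74.4 75.3 [105. 108. 106.]
114 36 74.5 75.8 [106. 108. 106.]
116 33 74.7 76.0 [106. 109. 106.]
118 33 74.7 75.6 [106. 109. 107.]
120 21 74.6 75.7 [103. 107. 106.]
122 32 81.9 83.5 [ 60.5  95.  105. ]
124 29 82.0 83.8 [ 52.  92. 108.]
126 12 84.6 85.6 [64.  64.  62.5]
128 23 92.6 98.2 [56. 54. 52.]
130 40 97.1 99.2 [47. 47. 46.]
132 42 97.1 98.9 [47. 48. 47.]
134 44 96.9 98.8 [48. 48. 47.]
136 41 97.2 98.5 [48. 48. 47.]
138 45 97.2 98.4 [48. 48. 47.]
140 44 97.0 99.0 [48. 49. 48.]
142 45 97.1 98.4 [49. 49. 48.]
144 44 97.2 99.2 [49. 49. 48.]
146 46 97.1 98.2 [49. 50. 48.]
148 46 92.9 98.6 [71.  69.5 66.5]
```

The pin spans y=121 to 125, the face is at about 125, and the foot front is at 110.3. About 14.7 mm is left, so I approach by 11.5 mm and then creep.

```bash
python3 -m pendant '[{"xyz":[0,-0.0015,0],"roll":0,"jaw":1},{"xyz":[0,-0.003,0],"roll":0,"jaw":1},{"xyz":[0,-0.0045,0],"roll":0,"jaw":1},{"xyz":[0,-0.006,0],"roll":0,"jaw":1},{"xyz":[0,-0.0075,0],"roll":0,"jaw":1},{"xyz":[0,-0.009,0],"roll":0,"jaw":1},{"xyz":[0,-0.0105,0],"roll":0,"jaw":1},{"xyz":[0,-0.0115,0],"roll":0,"jaw":1}]'
python3 -m pendant '[{"xyz":[0,-0.0003,0],"roll":0,"jaw":1},{"xyz":[0,-0.0006,0],"roll":0,"jaw":1},{"xyz":[0,-0.0009,0],"roll":0,"jaw":1},{"xyz":[0,-0.0012,0],"roll":0,"jaw":1},{"xyz":[0,-0.0015,0],"roll":0,"jaw":1},{"xyz":[0,-0.0018,0],"roll":0,"jaw":1},{"xyz":[0,-0.002,0],"roll":0,"jaw":1},{"xyz":[0,-0.002,0],"roll":0,"jaw":1}]'
```

```text
time_s: 17.35
ee_pos: [615.6, 97.6, 107.8]
ee_rot: [-180.0, -0.0, 3.7]
force: [0.6, 0.3, -1.0]
gripper_width: 12.0
time_s: 18.35
ee_pos: [615.5, 99.5, 107.8]
ee_rot: [-180.0, -0.0, 3.7]
force: [0.3, 0.5, -0.5]
gripper_width: 12.0
```

```bash
python3 -m pendant '[{"xyz":[0,-0.0001,0],"roll":0,"jaw":1},{"xyz":[0,-0.0002,0],"roll":0,"jaw":1},{"xyz":[0,-0.0003,0],"roll":0,"jaw":1},{"xyz":[0,-0.0004,0],"roll":0,"jaw":1},{"xyz":[0,-0.0005,0],"roll":0,"jaw":1},{"xyz":[0,-0.0006,0],"roll":0,"jaw":1},{"xyz":[0,-0.0007,0],"roll":0,"jaw":1},{"xyz":[0,-0.0008,0],"roll":0,"jaw":1}]'
python3 -m pendant '[{"xyz":[0,-0.0001,0],"roll":0,"jaw":1},{"xyz":[0,-0.0002,0],"roll":0,"jaw":1},{"xyz":[0,-0.0003,0],"roll":0,"jaw":1},{"xyz":[0,-0.0004,0],"roll":0,"jaw":1},{"xyz":[0,-0.0005,0],"roll":0,"jaw":1},{"xyz":[0,-0.0006,0],"roll":0,"jaw":1},{"xyz":[0,-0.0007,0],"roll":0,"jaw":1},{"xyz":[0,-0.0008,0],"roll":0,"jaw":1}]'
```

```text
time_s: 19.35
ee_pos: [615.5, 100.3, 107.8]
ee_rot: [-180.0, -0.0, 3.7]
force: [-1.2, -0.4, -1.7]
gripper_width: 11.6
time_s: 20.35
ee_pos: [615.4, 101.1, 107.8]
ee_rot: [-180.0, -0.0, 3.7]
force: [0.3, -0.3, -0.4]
gripper_width: 11.6
```

```bash
python3 -m pendant '[{"xyz":[0,-0.0001,0],"roll":0,"jaw":1},{"xyz":[0,-0.0002,0],"roll":0,"jaw":1},{"xyz":[0,-0.0003,0],"roll":0,"jaw":1},{"xyz":[0,-0.0004,0],"roll":0,"jaw":1},{"xyz":[0,-0.0005,0],"roll":0,"jaw":1},{"xyz":[0,-0.0006,0],"roll":0,"jaw":1},{"xyz":[0,-0.0007,0],"roll":0,"jaw":1},{"xyz":[0,-0.0008,0],"roll":0,"jaw":1}]'
```

```text
time_s: 21.35
ee_pos: [615.4, 101.6, 107.8]
ee_rot: [180.0, -0.0, 3.7]
force: [0.1, -1.9, -0.9]
gripper_width: 12.3
```

```bash
python3 -m pendant '[{"xyz":[0,-0.0001,0],"roll":0,"jaw":1},{"xyz":[0,-0.0002,0],"roll":0,"jaw":1},{"xyz":[0,-0.0003,0],"roll":0,"jaw":1},{"xyz":[0,-0.0004,0],"roll":0,"jaw":1},{"xyz":[0,-0.0004,0],"roll":0,"jaw":1},{"xyz":[0,-0.0004,0],"roll":0,"jaw":1},{"xyz":[0,-0.0004,0],"roll":0,"jaw":1},{"xyz":[0,-0.0004,0],"roll":0,"jaw":1}]'
```

```text
time_s: 22.35
ee_pos: [615.4, 101.7, 107.8]
ee_rot: [179.9, -0.0, 3.8]
force: [0.4, -4.4, -0.6]
gripper_width: 12.3
```

Contact, at about 7 N/mm. Pressing to about 10 N.

```bash
python3 -m pendant '[{"xyz":[0,-0.0002,0],"roll":0,"jaw":1},{"xyz":[0,-0.0004,0],"roll":0,"jaw":1},{"xyz":[0,-0.0006,0],"roll":0,"jaw":1},{"xyz":[0,-0.0007,0],"roll":0,"jaw":1},{"xyz":[0,-0.0008,0],"roll":0,"jaw":1},{"xyz":[0,-0.0008,0],"roll":0,"jaw":1},{"xyz":[0,-0.0008,0],"roll":0,"jaw":1},{"xyz":[0,-0.0008,0],"roll":0,"jaw":1}]'
```

```text
time_s: 23.35
ee_pos: [615.4, 101.8, 107.8]
ee_rot: [179.9, -0.0, 3.8]
force: [-0.4, -6.1, 0.3]
gripper_width: 12.0
```

```bash
python3 -m pendant '[{"xyz":[0,-0.0002,0],"roll":0,"jaw":1},{"xyz":[0,-0.0004,0],"roll":0,"jaw":1},{"xyz":[0,-0.0006,0],"roll":0,"jaw":1},{"xyz":[0,-0.0008,0],"roll":0,"jaw":1},{"xyz":[0,-0.0008,0],"roll":0,"jaw":1},{"xyz":[0,-0.0008,0],"roll":0,"jaw":1},{"xyz":[0,-0.0008,0],"roll":0,"jaw":1},{"xyz":[0,-0.0008,0],"roll":0,"jaw":1}]'
```

```text
time_s: 24.35
ee_pos: [615.4, 101.9, 107.8]
ee_rot: [179.8, -0.0, 3.8]
force: [0.6, -8.2, 0.4]
gripper_width: 11.9
```

```bash
python3 -m pendant '[{"xyz":[0,-0.0003,0],"roll":0,"jaw":1},{"xyz":[0,-0.0006,0],"roll":0,"jaw":1},{"xyz":[0,-0.0008,0],"roll":0,"jaw":1},{"xyz":[0,-0.0008,0],"roll":0,"jaw":1},{"xyz":[0,-0.0008,0],"roll":0,"jaw":1},{"xyz":[0,-0.0008,0],"roll":0,"jaw":1},{"xyz":[0,-0.0008,0],"roll":0,"jaw":1},{"xyz":[0,-0.0008,0],"roll":0,"jaw":1}]'; python3 -c "
from h import *
for i in range(3): s=grab('wrist')[2];print(s['force'].round(1),s['time_s'],s['ee_rot'].round(2))"
```

```text
time_s: 25.35
ee_pos: [615.4, 101.9, 107.9]
ee_rot: [179.7, -0.0, 3.8]
force: [0.7, -9.9, 0.6]
gripper_width: 12.0
[ 0.7 -9.9  0.6] 25.35 [179.72  -0.     3.8 ]
[  1.3 -10.2   0.6] 25.4 [179.72  -0.     3.8 ]
[ 1.7 -9.4  0.5] 25.45 [179.72   0.     3.8 ]
```

A steady 10 N. I hold it for another second, then ease off to about 3 N, lower onto the floor and release.

```bash
python3 -m pendant '[{"xyz":[0,-0.0001,0],"roll":0,"jaw":1},{"xyz":[0,-0.0002,0],"roll":0,"jaw":1},{"xyz":[0,-0.0002,0],"roll":0,"jaw":1},{"xyz":[0,-0.0002,0],"roll":0,"jaw":1},{"xyz":[0,-0.0002,0],"roll":0,"jaw":1},{"xyz":[0,-0.0002,0],"roll":0,"jaw":1},{"xyz":[0,-0.0002,0],"roll":0,"jaw":1},{"xyz":[0,-0.0002,0],"roll":0,"jaw":1}]'
python3 -m pendant '[{"xyz":[0,0.0005,0],"roll":0,"jaw":1},{"xyz":[0,0.0010,0],"roll":0,"jaw":1},{"xyz":[0,0.0015,0],"roll":0,"jaw":1},{"xyz":[0,0.002,0],"roll":0,"jaw":1},{"xyz":[0,0.0024,0.0001],"roll":0,"jaw":1},{"xyz":[0,0.0024,0.0002],"roll":0,"jaw":1},{"xyz":[0,0.0024,0.0003],"roll":0,"jaw":1},{"xyz":[0,0.0024,0.0004],"roll":0,"jaw":1}]'
```

```text
time_s: 26.5
ee_pos: [615.4, 102.0, 107.9]
ee_rot: [179.7, -0.0, 3.8]
force: [0.6, -10.8, 0.0]
gripper_width: 11.8
time_s: 27.5
ee_pos: [615.4, 101.7, 107.7]
ee_rot: [179.9, -0.0, 3.8]
force: [-0.8, -5.5, 1.7]
gripper_width: 12.0
```

```bash
python3 -m pendant '[{"xyz":[0,0.0004,0.0002],"roll":0,"jaw":1},{"xyz":[0,0.0008,0.0003],"roll":0,"jaw":1},{"xyz":[0,0.0008,0.0003],"roll":0,"jaw":1},{"xyz":[0,0.0008,0.0003],"roll":0,"jaw":0.87},{"xyz":[0,0.0008,0.0003],"roll":0,"jaw":0.85},{"xyz":[0,0.0008,0.0003],"roll":0,"jaw":0.82},{"xyz":[0,0.0008,0.0003],"roll":0,"jaw":0.78},{"xyz":[0,0.0008,0.0003],"roll":0,"jaw":0.72}]' 10
python3 - <<'E'
from h import *
im,d,s=grab("wrist");print(s["ee_pos"],s["force"],s["gripper_width"]);cv2.imwrite("pics/w4.png",cv2.resize(im[0:260,120:420],(692,600),interpolation=cv2.INTER_CUBIC))
P=wpts(d,s);X,Y,Z=[P[...,i] for i in range(3)];xc=622.5-0.0645*Y
for y in range(114,134,1):
    a=(d>0)&(abs(Y-y)<.6)&(abs(X-xc)<4)&(Z<112)
    if a.sum(): print(y,a.sum(),np.median(Z[a]).round(1),np.median(im[a],0))
E
```

```text
time_s: 28.5
ee_pos: [615.3, 102.0, 107.0]
ee_rot: [-180.0, 0.0, 3.7]
force: [-0.4, 0.4, 1.0]
gripper_width: 25.0
[615.28155009 101.97107945 106.96419223] [-0.42948443  0.35895867  0.9597806 ] 25.02081843092145
114 114 104.2 [36. 37. 35.]
115 29 83.5 [154. 156. 147.]
116 22 82.7 [154. 156. 147.]
117 18 83.0 [107.5 109.5 102.5]
118 20 83.1 [105. 106. 100.]
119 19 82.7 [104. 106.  99.]
120 20 83.2 [104.  106.   99.5]
121 18 82.9 [103. 104.  98.]
122 24 83.2 [102. 103.  97.]
123 19 83.1 [102. 104.  97.]
124 22 83.2 [103.  104.5  98. ]
125 9 83.4 [100. 101.  95.]
127 6 91.7 [63.5 63.5 60. ]
128 4 97.1 [64.5 64.5 62.5]
129 22 97.1 [45. 45. 44.]
130 24 96.9 [45. 45. 44.]
131 21 97.1 [45. 45. 44.]
132 24 97.1 [46. 46. 45.]
133 21 97.0 [46. 46. 45.]
```

View pics/w4.png

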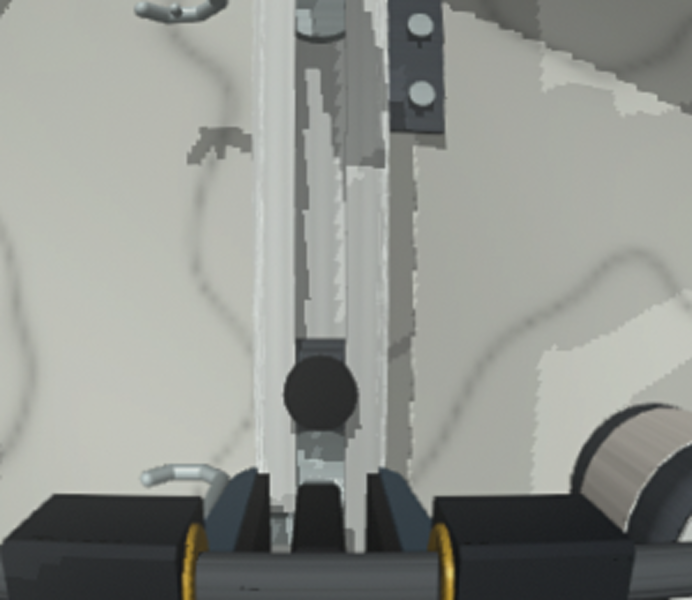

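The foot meets the dark block at (320,435), no brass pin shows, and the tab is free between the fingers. The hook is on the front (left) side. I lift straight up, then check from the top and scene cameras.

```bash
python3 -m pendant '[{"xyz":[0,0,-0.001],"roll":0,"jaw":0.7},{"xyz":[0,0,-0.004],"roll":0,"jaw":0.65},{"xyz":[0,0,-0.01],"roll":0,"jaw":0.6},{"xyz":[0,0,-0.02],"roll":0,"jaw":0.6},{"xyz":[0,0,-0.033],"roll":0,"jaw":0.6},{"xyz":[0,0,-0.048],"roll":0,"jaw":0.6},{"xyz":[0,0,-0.064],"roll":0,"jaw":0.6},{"xyz":[0,0,-0.08],"roll":0,"jaw":0.6}]'
python3 -m pendant '[{"xyz":[0,0.01,-0.02],"roll":0,"jaw":0.6},{"xyz":[0,0.03,-0.04],"roll":0,"jaw":0.6},{"xyz":[0,0.05,-0.05],"roll":0,"jaw":0.6},{"xyz":[0,0.07,-0.05],"roll":0,"jaw":0.6},{"xyz":[-0.005,0.085,-0.05],"roll":0,"jaw":0.6},{"xyz":[-0.005,0.09,-0.05],"roll":0,"jaw":0.6},{"xyz":[-0.005,0.09,-0.05],"roll":0,"jaw":0.6},{"xyz":[-0.005,0.09,-0.05],"roll":0,"jaw":0.6}]'
python3 - <<'E'
from h import *
im,d,s=grab("wrist");print(s["ee_pos"],s["force"])
P=wpts(d,s);X,Y,Z=[P[...,i] for i in range(3)];xc=622.5-0.0645*Y
for y in range(112,138,2):
    a=(d>0)&(abs(Y-y)<1)&(abs(X-xc)<4)&(Z<112)
    if a.sum(): print(y,a.sum(),np.median(Z[a]).round(1),np.median(im[a],0))
q=P[(d>0)&(Z>142)&(Z<150)&(Y>60)&(Y<140)&(abs(X-615)<30)];print("tab top",len(q),q.mean(0).round(1),cv2.minAreaRect(q[:,:2].astype(np.float32)))
t=grab("top")[0];sc=grab("scene")[0]
cv2.imwrite("pics/end.png",np.vstack([cv2.resize(im[0:230,140:420],(400,300),interpolation=2),cv2.resize(t[100:280,100:340],(400,300))])if 0 else np.hstack([cv2.resize(im[0:230,140:420],(400,330),interpolation=2),cv2.resize(sc[120:290,180:380],(400,330),interpolation=2)]))
E
```

```text
time_s: 29.55
ee_pos: [615.5, 101.8, 188.5]
ee_rot: [-180.0, -0.0, 3.7]
force: [0.5, -0.6, -0.0]
gripper_width: 36.5
time_s: 30.55
ee_pos: [616.2, 12.1, 236.8]
ee_rot: [-180.0, 0.0, 3.8]
force: [-0.1, 0.1, -0.7]
gripper_width: 37.0
[616.21775576  12.08934851 236.82826816] [-0.12793481  0.12077851 -0.73658451]
122 6 83.1 [129.5 131.5 123.5]
124 15 83.6 [122. 124. 118.]
126 15 84.0 [75. 73. 70.]
128 25 91.3 [65. 65. 63.]
130 14 97.6 [58.5 59.  58. ]
132 13 96.7 [59. 60. 59.]
134 11 96.9 [59. 60. 59.]
136 13 96.6 [59. 61. 59.]
tab top 443 [615.6  98.9 144.3] ((615.7955322265625, 99.58251953125), (11.424734115600586, 29.612085342407227), 3.7427682876586914)
```

View pics/end.png

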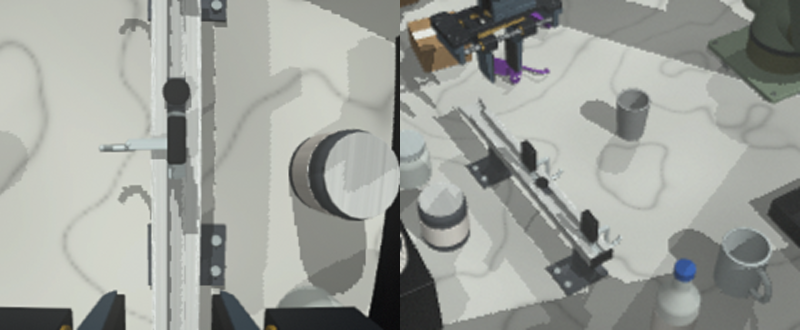

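The hanger stands upright in the rail against the stop: its tab is at (177,138) and the screw at (176,92) in the left view. The hook is on the front side and the neighbours stand as before. Handing in.

```bash
python3 -c "
from workcell import env
print(env.job_done())"
```

```text
the job is handed in; nothing more can be done
None
```

I took the grey hanger off the carton, slid its foot into the rail with the hook on the front side, and left it touching the stop. I handed the job in at about 31 s of the 69 s allowed.

- **Press:** I found the stop by creeping forward until the force rose. I held 10 to 11 N for about a second (9.9, 10.2, 9.4 and 10.8 N read), then eased off and let go.
- **Loads:** The highest force I read was 10.8 N, against the 25 N limit. Readings come only at the end of each move, so anything between them was not seen.
- **Seating:** After release the foot front measured y ≈ 125.5 mm and the block face about 125–126 mm, with no brass pin showing. The tab's yaw is 3.7°, matching the rail. Its top reads 144.3 mm against the 145.5 mm expected, within the 2 mm calibration.
- **Surroundings:** The gripper is clear of everything. The jar, tin, cup, jug, bottle, fixed hanger and one purple part looked undisturbed in the last pictures. The spoon and the other purple part were not in that final view, though the arm never went near them after the pick-up.

Two measurements disagreed slightly: the rail yaw came out between 3.6° and 4.1° depending on the view. I used about 3.7°, and the foot slid in with forces near zero.

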